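Set the bench out for patinating: stand up the jar, draw the brass brush

TASK

Get the bench ready for patinating. The green patina jar has toppled onto the brush rest: first stand it upright again in the gap in the bottle tray, without shifting its neighbours; then draw the brass brush out of the tool block, leaving the other tools in their wells, and lay it lengthwise in both notches of the brush rest, bristles facing up.

Things in the scene. Friction and masses are not known exactly. Their poses are not given: they have to be found in the camera images.
- patina_jar: Green jar with light brown stopper, 41 mm diameter, 85 mm tall (body radius 20.5 mm to 58 mm up, stopper 19 mm above), 0.12 kg. Origin: centre of its base; z axis from base to stopper. It starts lying in the notches of the brush rest, along the rest's x axis, stopper towards the rest's +x end, its axis about 55 mm above the bench.
- brush: Brass brush: straight wooden stick 172 mm long (x), 16 mm wide (y), 11 mm thick (z), 0.04 kg, short bristles on the +z face near the +x end. Origin: middle of the flat face without bristles. It starts in one of the block's four wells, handle end (-x) down, leaning with the well, flat face on the well's back wall, bristles facing the block's front; 80 mm stick out above the block.
- brush_mid (a point): Middle of the brush's stick: 5.5 mm from the brush's origin along its z axis.
- brush_tail (a point): Middle of the brush's plain handle end, 86 mm from brush_mid towards the brush's -x.
- bottle_tray: Fixed grey metal bottle tray, 70 mm (x) by 290 mm (y), origin under its centre. Floor 4 mm above the bench, 66 mm wide inside; lip 12 mm high at the front (-x, towards the robot) and ends, 30 mm at the back. Three things stand in a row within 6 mm of its centre line, with one gap of 105 to 135 mm between flux bottle and wax tin, where the jar belongs.
- balm_jar: Open jar with cotton in it, 45 mm diameter, 101 mm tall, at the +y end of the tray (tray y about 112 mm). Origin: centre of its base.
- flux_bottle: Round cream bottle with a black cap, 46 mm diameter, 94 mm tall, in the tray on one side of the gap. Origin: centre of its base.
- wax_tin: Round tin, 42 mm diameter, 30 mm tall, in the tray on the other side of the gap (bottle and tin may change places). Origin: centre of its base.
- brush_rest: Fixed dark wooden brush rest: foot 110 x 66 x 8 mm, two cheeks across it at x = -32 and +32 mm (9 mm thick, 60 mm wide, 38 mm high above the bench). Each has a square notch in its middle, 24 mm wide, bottom 26 mm above the bench. A brush laid in both lies along the rest's x axis. Origin: under the foot's centre; +x points to the robot's left and somewhat away from it.
- tool_block: Fixed light wooden tool block on a plinth, 208 mm wide (y), origin on the bench below the middle of the well floors, front (-x) towards the robot. Four wells at y = -72, -24, 24, 72 mm, each 26 mm (y) by 22 mm, 92 mm deep, leaning 12 degrees: a tool in one points up and towards the block's +x.
- block_top (a point): Middle of the tool block's upper face, which is 50 mm from front to back and square to the leaning wells (its front edge is the highest, at z = 115 mm). x and y axes as the block's.
- file_a: Needle file, 141 mm long, standing handle down in another well, its 6 mm blade sticking out about 50 mm.
- file_b: Second needle file, 141 mm long, standing handle down in another well, its blade sticking out about 50 mm.
- tweezers_up: Steel tweezers, 126 mm long, 13 mm wide, standing in another well, sticking out about 35 mm.
Mind the look-alikes: they are no part of the job. Leave any orange look-alike of the patina_jar alone.

How it is judged:
By the outcome, as a careful person would: the job done as asked, in the order asked, and still so for the second after the job is handed in, with the robot touching nothing.
It also fails if it takes over 67 s, if anything falls off the work surface, if the arm or the gripper's body presses on something with over 40 N, if the wrist force passes 120 N, or if a joint passes its speed limit or range.

ROBOT

A 6-joint arm with a two-finger parallel gripper is mounted at the origin on the work surface; the furniture and walls round the work are solid. World frame = base frame: x ahead of the robot, y to its left, z up, the work surface at z = 0. Lengths are in m, angles in rad, forces in N, time in s.
With the tool pointing down it reaches from about 0.25 to 0.725 m from the base axis. Payload 4 kg.
Tool frame: the origin (TCP) lies between the finger pads; the fingertips stand 8 mm ahead of it and the grasp point (between the pads) lies 11 mm behind it (bot.tip_reach is the distance from the TCP to the fingertips, in m); z points along the fingers, y is the line along which they close (so a half turn about z gives the same grasp; the last joint's range is limited). The gripper opens to 85 mm and grips with 20 to 120 N. Pads are 22 mm wide; open, the fingers measure 114 mm over their backs; the gripper's body (76 mm by 85 mm) begins 54 mm behind the grasp point. The pads swing forward as they close: fully open they stand 13 mm farther back than shut.
Start: joints at [1.166, 0.241, 0.005, 1.335, 0, 1.571], TCP at [0.197, 0.46, 0.239] pointing down, gripper open.
Joint ranges: [-2.72, 2.72], [-1.05, 1.87], [-1.09, 1.28], [-1.99, 2.15], [-1.42, 1.44], [-3.14, 3.14]. Speed limits (rad/s): [2.79, 2.79, 3.14, 3.14, 3.14, 3.14].

INTERFACE

Orientations are given as a unit quaternion [x, y, z, w].
In Python, from workcell import bot gives the robot as it stands.
- The arm moves only by the tool move_arm, never from a script. Its argument "deltas" is a list of rows, each a list of 7 numbers: the opening, from 0 (shut) to 1 (fully open), then the shift along the tool's x, y, z in mm, then the turn, a rotation vector about the tool's x, y, z in degrees. In form: [[gripper, tx, ty, tz, ax, ay, az], ...]. A call has 1 to 10 rows; each row shifts and turns the commanded pose from where the row before left it, along the tool's axes as they then stand; what a row does not reach is not made up. A row lasts 1/12 s, in which the tool goes at most 41.7 mm and 7.16 degrees, less where a joint would pass 70% of its speed; a pose out of reach is approached as far as the arm can. A call is refused whole if a number of a shift passes 41.7 or a number of a turn 7.16, either way. A call with a gripper value outside its range is refused whole. The fingers move at their own pace and stop on an object; the grip force is fixed at half the most. Time passes only in rows, so rows that do not move let the fingers close. It gives the time, the measured TCP pose, the force, the opening and the grip force at its end, in the units of the state.
- bot.get_obs(): the state, without advancing time (a new reading comes with each control period).
- bot.camera(name): name is "scene" or "top" or "wrist"; returns the picture (384x512x3 uint8, blue, green, red); there is no depth.
- bot.calibration(name): a dict with "K" (3x3 intrinsics, pixels), "position" and "orientation" of the camera in the world. Camera axes: x right, y down, z forward; pixel columns grow to the right and rows downward; lengths in m; the calibration is good to about 2 mm. A picture is of the moment at which its call begins: read the wrist's pose just before it. calibration takes no time and is no camera call; for the wrist camera it gives the pose at the moment of the call.
- bot.job_done(): hands the job in; it is judged then, once.
Trained networks look in the newest picture that a camera, given by its name, has taken for a name from the list of things; names that differ only in an ending like _2 or _b are one class to them, and where a whole thing is asked for, a point or a joint stands for the part that bears it (a point fixed in the world has none). Each returns a list of dicts, best first, with "conf" (0 to 1); they miss things now and then, are a little off and sometimes report something else, mostly with a low value. They report only what shows in the picture. A call takes as long as a camera call. They do not tell look-alikes from the thing itself.
- bot.outline_of(query, camera): "pixels" (384x512 bool, what is visible of it) and "rect" ([left, top, width, height] in pixels, round what is visible of it).
The state is a dict: "clock": time; "joint_pos": joint angles; "joint_vel": joint speeds; "tau": joint torques, N m; "eef_pos": TCP position; "tool_rot": TCP orientation; "ft_force": force on the tool from outside, world axes, zero at the start; "ft_torque": the same for the moment, N m; "grip_width": finger opening in m; "grasp_force": force on a finger pad.
Only numpy, scipy, OpenCV 4.12 (cv2) and the standard library are available. Lean on these libraries where they do the work, as an engineer would, in place of code of your own. Each camera call takes 0.05 s, during which the arm holds its last target. There are 200 camera calls.

## Working session

There is one attempt and no reset: what is moved stays moved. The work goes in short steps, Python scripts to look and compute and a tool call to move; the robot and the scene stay as the last step left them, time stands still between calls to the robot, and variables do not carry over. Pictures are saved under pics/ and viewed, at most 10 in all, crops included, and the job is handed in when it is done.

Besides the shell and the picture viewer there is one more tool, called after "Request:" as name(argument=value, ...), one argument or row to a line, values as JSON. move_arm: Moves the arm, as the interface text tells. Its arguments: {"type":"object","properties":{"deltas":{"type":"array","items":{"type":"array","items":{"type":"number"}}}},"required":["deltas"]}

```bash
mkdir -p pics; ls
python3 - <<'E'
from workcell import bot
import cv2,numpy as np
o=bot.get_obs();print(o['clock'],o['eef_pos'],o['tool_rot'],o['grip_width'],bot.tip_reach)
a=bot.camera("scene");b=bot.camera("top")
cv2.imwrite("pics/s1.png",a);cv2.imwrite("pics/t1.png",b)
for c in("scene","top"):
    k=bot.calibration(c);print(c,k)
    for q in["patina_jar","brush","bottle_tray","flux_bottle","wax_tin","balm_jar","brush_rest","tool_block","file_a","tweezers_up"]:
        print(q,[(round(d['conf'],2),d['rect']) for d in bot.outline_of(q,c)][:3])
print(bot.get_obs()['clock'])
E
```

```text
pics
0.0 [0.19666778 0.4590077  0.23841783] [ 2.01028936e-01  9.79584733e-01 -1.03430414e-03 -2.19049899e-04] 0.08503413028283095 0.008
scene {'K': array([[391.0070492 ,   0.        , 255.73891982],
       [  0.        , 391.0070492 , 195.2273843 ],
       [  0.        ,   0.        ,   1.        ]]), 'position': array([-0.06074229, -0.59951879,  0.75974376]), 'orientation': array([ 0.84143351, -0.30721096,  0.15150415, -0.41792053])}
patina_jar [(0.77, [296.2, 215.1, 28.9, 19.4]), (0.57, [250.2, 208.5, 28.0, 30.4])]
brush [(0.71, [342.4, 239.4, 18.5, 34.5])]
bottle_tray [(0.92, [190.4, 158.3, 59.8, 45.2])]
flux_bottle [(0.87, [227.7, 170.0, 15.3, 27.3])]
wax_tin [(0.66, [202.8, 160.0, 13.6, 14.1])]
balm_jar [(0.53, [196.3, 141.4, 15.4, 25.1])]
brush_rest [(0.7, [244.2, 225.3, 40.6, 30.2])]
tool_block [(0.89, [289.9, 234.1, 81.0, 102.9])]
file_a []
tweezers_up [(0.61, [350.4, 272.3, 12.4, 17.0])]
top {'K': array([[450.08134124,   0.        , 247.47991749],
       [  0.        , 450.08134124, 188.2969024 ],
       [  0.        ,   0.        ,   1.        ]]), 'position': array([0.02836595, 0.10950288, 1.2522077 ]), 'orientation': array([-0.66440443,  0.72343382, -0.13978966,  0.12517632])}
patina_jar [(0.88, [253.8, 187.6, 29.0, 14.6]), (0.64, [273.4, 148.6, 27.8, 22.7])]
brush [(0.55, [368.9, 164.5, 10.2, 22.1])]
bottle_tray [(0.56, [110.8, 173.1, 99.6, 26.9])]
flux_bottle [(0.87, [186.6, 174.0, 17.3, 21.4])]
wax_tin [(0.44, [135.3, 175.8, 12.4, 16.5])]
balm_jar [(0.95, [110.8, 169.9, 21.7, 24.5])]
brush_rest [(0.87, [250.7, 192.7, 40.0, 22.5])]
tool_block [(0.9, [311.3, 168.9, 88.9, 50.9]), (0.36, [133.8, 174.2, 16.3, 19.9])]
file_a [(0.37, [353.4, 165.5, 3.3, 17.9]), (0.22, [256.6, 185.2, 29.0, 21.5])]
tweezers_up [(0.5, [111.6, 167.8, 21.9, 25.8]), (0.38, [381.0, 180.8, 7.6, 7.9])]
1.1
```

Run:
```python
import cv2,numpy as np
t=cv2.imread("pics/t1.png");s=cv2.imread("pics/s1.png")
a=cv2.resize(t[130:250,90:420],(792,288),interpolation=3)
b=cv2.resize(s[125:345,180:400],(310,310),interpolation=3)
c=cv2.resize(s[125:265,180:400],(480,306),interpolation=3)
cv2.imwrite("pics/tc.png",a)
cv2.imwrite("pics/sc.png",cv2.resize(s[125:345,180:400],(600,600),interpolation=3))
```

```text
(no output)
```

View pics/tc.png

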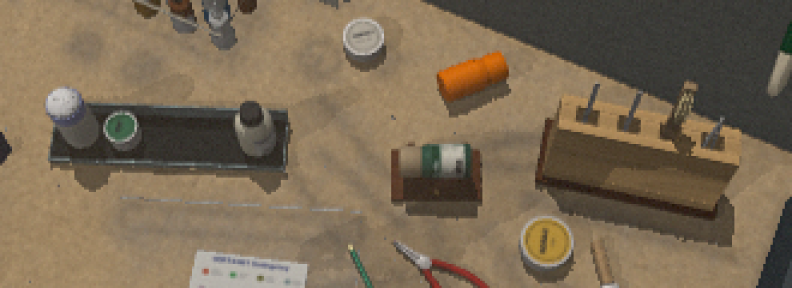

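View pics/sc.png

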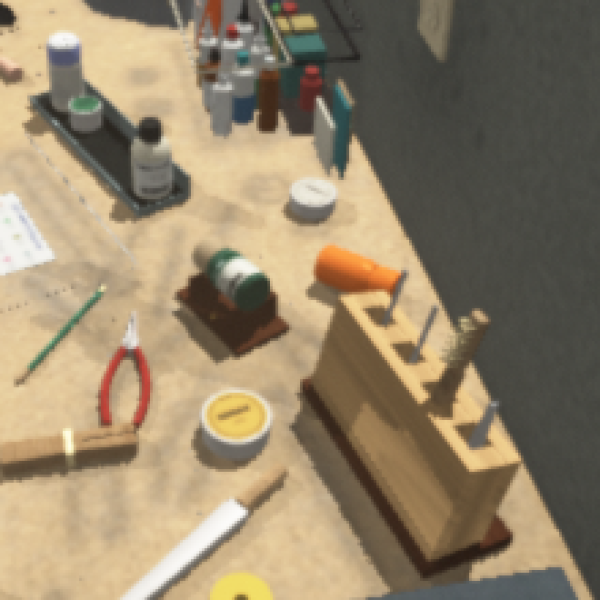

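Candidates for the jar: green with a white label, lying on the dark rest (top 268,193 / scene 265,223), and the orange look-alike lying on the bench (top 287,160 / scene 311,225). I choose the green one on the rest. The crops show it clearly, stopper towards image left. The brush with bristles is in the third well from the left (top 374,175 / scene 351,257), with files in wells 1 and 2 and tweezers in the right one. The tray gap is right of the tin, left of the flux bottle (around top 165,185).

```bash
cat > h.py <<'E'
from workcell import bot
import cv2,numpy as np
from scipy.spatial.transform import Rotation as R
from scipy.optimize import minimize,least_squares
def cal(c):
    k=bot.calibration(c);return k['K'],np.array(k['position']),R.from_quat(k['orientation']).as_matrix()
def proj(C,P):
    K,p,M=C;q=(np.atleast_2d(P)-p)@M@K.T;return q[:,:2]/q[:,2:]
def ray(C,uv,z):
    K,p,M=C;d=M@np.linalg.solve(K,[uv[0],uv[1],1]);return p+d*(z-p[2])/d[2]
def box(x0,x1,y0,y1,z0,z1):
    return np.array([[x,y,z] for x in(x0,x1) for y in(y0,y1) for z in(z0,z1)])
def cyl(r,z0,z1,n=24):
    a=np.linspace(0,2*np.pi,n,endpoint=False);return np.array([[r*np.cos(t),r*np.sin(t),z] for t in a for z in(z0,z1)])
JAR=[cyl(.0205,0,.058),cyl(.016,.058,.085)]
def jarlying(): # in rest frame: axis along +x, z .055, centred about 0
    Q=R.from_euler('y',90,degrees=True).as_matrix();return [p@Q.T for p in JAR]
REST=[box(-.055,.055,-.033,.033,0,.008)]+[box(s*.032-.0045,s*.032+.0045,-.03,.03,0,.038) for s in(-1,1)]
TRAY=[box(-.035,.035,-.145,.145,0,.012),box(.033,.035,-.145,.145,0,.030)]
def place(parts,x,y,yaw,z=0):
    M=R.from_euler('z',yaw).as_matrix();return [p@M.T+[x,y,z] for p in parts]
def sil(C,parts,s=4):
    m=np.zeros((384*s,512*s),np.uint8)
    for p in parts:
        h=cv2.convexHull((proj(C,p)*s+s/2-.5).astype(np.float32)).round().astype(np.int32);cv2.fillConvexPoly(m,h,1)
    return m
def fit(parts,obs,x0,step=.015):
    "obs: list of (C,mask,ignoremask)"
    def cost(v):
        c=0
        for C,m,ig in obs:
            a=cv2.resize(sil(C,place(parts,v[0],v[1],v[2]*10)).astype(np.float32),(512,384),interpolation=cv2.INTER_AREA)
            w=~ig;c+=(np.abs(a-m)*w).sum()/m.sum()
        return c
    x0=np.array([x0[0],x0[1],x0[2]/10]);S=np.vstack([x0,x0+[step,0,0],x0+[0,step,0],x0+[0,0,step]])
    r=minimize(cost,x0,method='Nelder-Mead',options=dict(initial_simplex=S,xatol=1e-4,fatol=1e-4))
    return np.array([r.x[0],r.x[1],r.x[2]*10]),r.fun
def mask(q,cam,near=None):
    L=bot.outline_of(q,cam)
    if near is not None and L: L=[min(L,key=lambda d:np.hypot(d['rect'][0]+d['rect'][2]/2-near[0],d['rect'][1]+d['rect'][3]/2-near[1]))]
    return L[0]['pixels'] if L else np.zeros((384,512),bool)
E
python3 - <<'E'
from h import *
C={c:cal(c) for c in("scene","top")}
for c in C: bot.camera(c)
near={'top':(268,194),'scene':(264,223)}
m={c:{q:mask(q,c,near[c] if q=='patina_jar' else None) for q in["patina_jar","bottle_tray","flux_bottle","wax_tin","balm_jar","brush_rest","tool_block","brush"]} for c in C}
import pickle;pickle.dump(m,open("m.pkl","wb"))
T=C['top']
def o(q,ig): return [(C[c],m[c][q].astype(np.float32),np.any([m[c][i] for i in ig],axis=0)) for c in C]
p0=ray(T,(268,206),0);l=ray(T,(250,200),0);r=ray(T,(290,200),0)
yaw=np.arctan2(*(l-r)[[1,0]]);print('rest0',p0,yaw)
R1=fit(REST,o('brush_rest',['patina_jar']),[p0[0],p0[1],yaw]);print('rest',R1)
print('jar axis z.055 centre',[ray(T,(cv2.moments(m['top']['patina_jar'].astype(np.uint8))['m10']/m['top']['patina_jar'].sum(),cv2.moments(m['top']['patina_jar'].astype(np.uint8))['m01']/m['top']['patina_jar'].sum()),.06)])
p0=ray(T,(161,187),.01);l=ray(T,(111,199),.012);r=ray(T,(211,201),.012);yaw=np.arctan2(*(l-r)[[1,0]])-np.pi/2;print('tray0',p0,yaw)
print('tray',fit(TRAY,o('bottle_tray',['flux_bottle','wax_tin','balm_jar']),[p0[0],p0[1],yaw]))
for q,rr,h in(('flux_bottle',.023,.094),('wax_tin',.021,.03),('balm_jar',.0225,.101)):
    d=m['top'][q];v,u=np.nonzero(d);p=ray(T,(u.mean(),v.mean()),h/2)
    print(q,p[:2],fit([cyl(rr,0,h)],o(q,[]),[p[0],p[1],0]))
for uv in((323.3,170),(397.9,184),(391,197),(317,180)):print('block top corner',ray(T,uv,.11))
print('jar',fit(place(jarlying(),0,0,0,.055),o('patina_jar',[]),[R1[0][0],R1[0][1]-.04,R1[0][2]]),bot.get_obs()['clock'])
E
```

```text
rest0 [0.46155494 0.00565693 0.        ] 1.486596213717243
rest (array([ 0.47079096, -0.00471678,  1.48472002]), np.float64(0.2704521417617798))
jar axis z.055 centre [array([ 0.46752182, -0.00258431,  0.06      ])]
tray0 [0.5443054  0.31705099 0.01      ] -0.10548080956209094
tray (array([ 0.5434945 ,  0.32067537, -0.12984922]), np.float64(0.22745543718338013))
flux_bottle [0.5317329  0.21151948] (array([0.53408871, 0.21217309, 0.03055711]), np.float64(0.7807443141937256))
wax_tin [0.55552728 0.37470782] (array([0.55587945, 0.37540745, 0.07685448]), np.float64(0.3830283284187317))
balm_jar [0.56290249 0.42996184] (array([0.56353869, 0.43048852, 0.13546232]), np.float64(0.5322040915489197))
block top corner [ 0.51592943 -0.14914663  0.11      ]
block top corner [ 0.45712158 -0.3471745   0.11      ]
block top corner [ 0.42113802 -0.32053354  0.11      ]
block top corner [ 0.48755785 -0.12740782  0.11      ]
jar (array([ 0.46552788, -0.04240766,  1.49444748]), np.float64(0.20474188029766083)) 2.0
```

```bash
cat >> h.py <<'E'
def tool(z,y):
    z=np.array(z,float);z/=np.linalg.norm(z);y=np.array(y,float);y-=z*(y@z);y/=np.linalg.norm(y);return np.c_[np.cross(y,z),y,z]
def cur():
    o=bot.get_obs();return np.array(o['eef_pos']),R.from_quat(o['tool_rot'])
def plan(P,M,g,step=38.,ang=6.5,start=None):
    p,r=start or cur();t=R.from_matrix(M)
    w=(r.inv()*t).as_rotvec(degrees=True);n=int(np.ceil(max(np.linalg.norm(P-p)*1e3/step,np.linalg.norm(w)/ang,1)))
    rows=[];q,s=p.copy(),r
    for i in range(1,n+1):
        tp=p+(P-p)*i/n;tr=r*R.from_rotvec(w*i/n,degrees=True)
        v=np.round(s.inv().apply(tp-q)*1e3,1);q=q+s.apply(v/1e3)
        a=np.round((s.inv()*tr).as_rotvec(degrees=True),1);s=s*R.from_rotvec(a,degrees=True)
        rows.append([g,*v.tolist(),*a.tolist()])
    for k in range(0,n,10):print(str(rows[k:k+10]).replace('.0,',',').replace('.0]',']').replace(' ',''))
    return q,s
JA=1.49;JB=np.array([.4655,-.0424,.055])
def jarpose(back,th=30,h=.042):
    a=np.array([np.cos(JA),np.sin(JA),0]);t=np.radians(th);d=-np.cos(t)*np.array([0,0,1])-np.sin(t)*a
    return JB+h*a+[0,0,.001]+d*(.011-back),tool(d,np.cross(a,[0,0,-1]))
E
python3 -c "
from h import *
plan(*jarpose(.12),1)"
```

```text
[[1,-23,-14.7,4.9,1.6,1.1,-5.9],[1,-21.5,-16.8,5,1.5,1.2,-5.9],[1,-19.7,-18.8,5,1.6,1.1,-5.8],[1,-17.8,-20.6,5.2,1.6,1.1,-5.9],[1,-15.7,-22.2,5.4,1.6,1.2,-5.9],[1,-13.5,-23.5,5.8,1.5,1.1,-5.8],[1,-11.2,-24.6,6.2,1.6,1.1,-5.9],[1,-8.7,-25.4,6.7,1.6,1.2,-5.9],[1,-6.2,-26.1,7.2,1.6,1.1,-5.9],[1,-3.7,-26.3,7.9,1.5,1.1,-5.8]]
[[1,-1.1,-26.4,8.5,1.6,1.2,-5.9],[1,1.3,-26,9.3,1.6,1.1,-5.9],[1,3.9,-25.6,10,1.6,1.1,-5.9],[1,6.2,-24.7,10.9,1.5,1.2,-5.8],[1,8.5,-23.7,11.6,1.6,1.1,-5.9],[1,10.6,-22.4,12.4,1.6,1.1,-5.9],[1,12.6,-20.9,13.3,1.6,1.2,-5.9],[1,14.3,-19,14.1,1.5,1.1,-5.8]]
```

Request:
move_arm(
  deltas=[
    [1,-23,-14.7,4.9,1.6,1.1,-5.9],
    [1,-21.5,-16.8,5,1.5,1.2,-5.9],
    [1,-19.7,-18.8,5,1.6,1.1,-5.8],
    [1,-17.8,-20.6,5.2,1.6,1.1,-5.9],
    [1,-15.7,-22.2,5.4,1.6,1.2,-5.9],
    [1,-13.5,-23.5,5.8,1.5,1.1,-5.8],
    [1,-11.2,-24.6,6.2,1.6,1.1,-5.9],
    [1,-8.7,-25.4,6.7,1.6,1.2,-5.9],
    [1,-6.2,-26.1,7.2,1.6,1.1,-5.9],
    [1,-3.7,-26.3,7.9,1.5,1.1,-5.8],
  ],
)

```text
clock: 2.83
eef_pos: [0.3514, 0.2331, 0.1897]
tool_rot: [-0.308, 0.938, -0.109, -0.119]
ft_force: [-0.7, 0.1, 0.3]
grip_width: 0.0857
grasp_force: 0.0
```

Request:
move_arm(
  deltas=[
    [1,-1.1,-26.4,8.5,1.6,1.2,-5.9],
    [1,1.3,-26,9.3,1.6,1.1,-5.9],
    [1,3.9,-25.6,10,1.6,1.1,-5.9],
    [1,6.2,-24.7,10.9,1.5,1.2,-5.8],
    [1,8.5,-23.7,11.6,1.6,1.1,-5.9],
    [1,10.6,-22.4,12.4,1.6,1.1,-5.9],
    [1,12.6,-20.9,13.3,1.6,1.2,-5.9],
    [1,14.3,-19,14.1,1.5,1.1,-5.8],
    [1,0,0,0,0,0,0],
  ],
)

```text
clock: 3.58
eef_pos: [0.4739, 0.051, 0.1494]
tool_rot: [-0.654, 0.71, -0.176, -0.192]
ft_force: [-0.7, 0.2, -0.9]
grip_width: 0.0852
grasp_force: 0.0
```

Run:
```python
from h import *
p,r=cur();P,M=jarpose(.12);print(p-P,(r.inv()*R.from_matrix(M)).as_rotvec(degrees=True),bot.get_obs()['joint_pos'],bot.get_obs()['clock'])
C=cal('wrist');im=bot.camera('wrist')
mj=mask('patina_jar','wrist');mr=mask('brush_rest','wrist')
print('cam in tool',r.inv().apply(C[1]-p),mj.sum(),mr.sum())
if mj.sum():
    v=fit(place(jarlying(),0,0,0,.055),[(C,mj.astype(np.float32),np.zeros_like(mj))],[JB[0],JB[1],JA],.01);print('jar',v)
    v2=fit(REST,[(C,mr.astype(np.float32),mj)],[.4708,-.0047,1.485],.01);print('rest',v2)
    o=im.copy()
    for parts,c in((place(place(jarlying(),0,0,0,.055),*v[0]),(0,0,255)),(place(REST,*v2[0]),(255,0,0))):
        for q in parts: cv2.polylines(o,[cv2.convexHull(proj(C,q).astype(np.float32)).astype(np.int32)],True,c,1)
    cv2.imwrite('pics/w1.png',o)
```

```text
[ 0.00059397 -0.00274481 -0.00104206] [ 0.12525604 -0.13464607 -0.02938   ] [ 0.38802325  0.43267246 -0.08170207  1.31503692 -0.46327014 -1.03955559] 3.5833
cam in tool [ 6.58187734e-02 -2.87457048e-05 -1.35108639e-01] 4841 3338
jar (array([ 0.50216667, -0.29573333,  2.95666667]), np.float64(1.0))
rest (array([ 0.4700975, -0.0059031,  1.4903841]), np.float64(1.740656852722168))
```

View pics/w1.png

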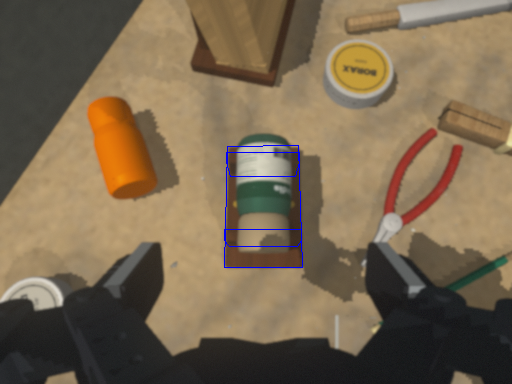

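The overlaid rest fits (blue). The jar lies on it (264,195), base at the top, stopper at the bottom. The network's first mask was the orange look-alike (122,147), so I refit using the right mask.

Run:
```python
from h import *
C=cal('wrist')
mj=mask('patina_jar','wrist',(264,195));v,u=np.nonzero(mj);print(mj.sum(),u.mean(),v.mean())
v=fit(place(jarlying(),0,0,0,.055),[(C,mj.astype(np.float32),np.zeros_like(mj))],[JB[0],JB[1],JA],.01);print('jar',v)
import h
h.JB[:2]=v[0][:2];h.JA=v[0][2]
s=plan(*jarpose(.06,40),1);print()
plan(*jarpose(0,40),1,start=s)
```

```text
6083 263.0539207627815 193.02515206312674
jar (array([ 0.46587959, -0.04113269,  1.48937875]), np.float64(0.08163118362426758))
[[1,-4.6,-0.2,30.3,0,5,-0],[1,-7.3,-0.3,29.7,0,5,-0]]

[[1,0,-0,30,0,0,-0],[1,0,-0,30,0,0,-0]]
```

Request:
move_arm(
  deltas=[
    [1,-4.6,-0.2,30.3,0,5,0],
    [1,-7.3,-0.3,29.7,0,5,0],
    [1,0,0,30,0,0,0],
    [1,0,0,20,0,0,0],
    [1,0,0,10,0,0,0],
    [1,0,0,0,0,0,0],
  ],
)

```text
clock: 4.28
eef_pos: [0.467, -0.0073, 0.0458]
tool_rot: [-0.637, 0.691, -0.231, -0.254]
ft_force: [-0.3, 0.1, 0.4]
grip_width: 0.0855
grasp_force: 0.0
```

```bash
sed -i 's/^JA=.*/JA=1.4894;JB=np.array([.4659,-.0411,.055])/' h.py
python3 - <<'E'
from h import *
p,r=cur();P,M=jarpose(0,40);print(1e3*r.inv().apply(P-p),(r.inv()*R.from_matrix(M)).as_rotvec(degrees=True),bot.get_obs()['ft_force'])
E
```

```text
[ 0.23539435 -1.67353145 -2.13321296] [ 0.21607181 -0.09933905  0.11461342] [-0.307491    0.06751209  0.36551501]
```

Request:
move_arm(
  deltas=[
    [1,0,-1.5,-1,0,0,0],
    [0.3,0,0,0,0,0,0],
    [0,0,0,0,0,0,0],
    [0,0,0,0,0,0,0],
    [0,0,0,0,0,0,0],
    [0,0,0,0,0,0,0],
    [0,0,0,0,0,0,0],
  ],
)

```text
clock: 4.87
eef_pos: [0.4697, -0.0056, 0.049]
tool_rot: [-0.637, 0.691, -0.231, -0.252]
ft_force: [-3.1, 4.5, 6.1]
grip_width: 0.0395
grasp_force: 59.7
```

```bash
cat >> h.py <<'E'
import os,json
def final(base,yaw):
    "tool pose that stands the held jar upright with base at given point; tool yaw"
    g=json.load(open('g.json'));n=np.array([np.cos(yaw),np.sin(yaw),0]);A=np.c_[n,np.cross([0,0,1],n),[0,0,1]]
    return np.array(base)+A@np.array(g['p']),A@np.array(g['M'])
E
python3 - <<'E'
from h import *
p,r=cur();a=np.array([np.cos(JA),np.sin(JA),0]);n=np.array([0,0,-1.]);A=np.c_[n,np.cross(a,n),a]
pj=A.T@(p-JB);pj[1]=A.T[1]@(p-JB)*0  # centred between pads
M=A.T@r.as_matrix();print(A.T@(p-JB));json.dump(dict(p=pj.tolist(),M=M.tolist()),open('g.json','w'))
P,Mt=final([.485,.30,.07],.05)
s=plan(p+[-.02,.02,.08],r.as_matrix(),0);print();plan(P,Mt,0,start=s)
E
```

```text
[ 0.0060229  -0.00087297  0.03566138]
[[0,12.4,7.2,-24.4,0,0,0],[0,12.5,7.3,-24.3,0,0,0],[0,12.4,7.2,-24.4,0,0,0]]

[[0,-13.1,-1,-9.3,0.4,-4,5],[0,-13.8,0.1,-8.3,0.5,-4.1,5],[0,-14.2,1.3,-7.4,0.4,-4,4.9],[0,-14.6,2.4,-6.4,0.5,-4.1,5],[0,-14.8,3.7,-5.3,0.4,-4,5],[0,-14.7,4.9,-4.3,0.5,-4.1,5],[0,-14.4,6.2,-3.4,0.4,-4,5],[0,-14.1,7.4,-2.4,0.4,-4,5],[0,-13.6,8.6,-1.4,0.5,-4.1,4.9],[0,-12.8,9.7,-0.7,0.4,-4,5]]
[[0,-11.9,10.8,0.2,0.5,-4.1,5],[0,-10.9,11.8,0.9,0.4,-4,5],[0,-9.8,12.7,1.5,0.5,-4.1,5],[0,-8.5,13.6,2.1,0.4,-4,4.9],[0,-7.1,14.2,2.5,0.5,-4,5],[0,-5.7,14.8,2.9,0.4,-4.1,5],[0,-4.2,15.2,3.1,0.4,-4,5],[0,-2.6,15.6,3.2,0.5,-4.1,5]]
```

Request:
move_arm(
  deltas=[
    [0,12.4,7.2,-24.4,0,0,0],
    [0,12.5,7.3,-24.3,0,0,0],
    [0,12.4,7.2,-24.4,0,0,0],
  ],
)

```text
clock: 5.12
eef_pos: [0.4494, 0.014, 0.1289]
tool_rot: [-0.637, 0.691, -0.231, -0.252]
ft_force: [1.6, 0.2, -1.1]
grip_width: 0.0394
grasp_force: 60.7
```

Request:
move_arm(
  deltas=[
    [0,-13.1,-1,-9.3,0.4,-4,5],
    [0,-13.8,0.1,-8.3,0.5,-4.1,5],
    [0,-14.2,1.3,-7.4,0.4,-4,4.9],
    [0,-14.6,2.4,-6.4,0.5,-4.1,5],
    [0,-14.8,3.7,-5.3,0.4,-4,5],
    [0,-14.7,4.9,-4.3,0.5,-4.1,5],
    [0,-14.4,6.2,-3.4,0.4,-4,5],
    [0,-14.1,7.4,-2.4,0.4,-4,5],
    [0,-13.6,8.6,-1.4,0.5,-4.1,4.9],
    [0,-12.8,9.7,-0.7,0.4,-4,5],
  ],
)

```text
clock: 5.95
eef_pos: [0.4734, 0.1733, 0.1158]
tool_rot: [-0.339, 0.924, -0.111, 0.139]
ft_force: [0.5, -0.3, -1.4]
grip_width: 0.0394
grasp_force: 60.7
```

Request:
move_arm(
  deltas=[
    [0,-11.9,10.8,0.2,0.5,-4.1,5],
    [0,-10.9,11.8,0.9,0.4,-4,5],
    [0,-9.8,12.7,1.5,0.5,-4.1,5],
    [0,-8.5,13.6,2.1,0.4,-4,4.9],
    [0,-7.1,14.2,2.5,0.5,-4,5],
    [0,-5.7,14.8,2.9,0.4,-4.1,5],
    [0,-4.2,15.2,3.1,0.4,-4,5],
    [0,-2.6,15.6,3.2,0.5,-4.1,5],
    [0,0,0,0,0,0,0],
  ],
)

```text
clock: 6.7
eef_pos: [0.4896, 0.3015, 0.1023]
tool_rot: [-0.025, 0.906, 0.011, 0.423]
ft_force: [0.1, 0.2, -0.9]
grip_width: 0.0397
grasp_force: 60.8
```

Run:
```python
from h import *
p,r=cur();P,M=final([.485,.30,.07],.05);print(1e3*(p-P),(r.inv()*R.from_matrix(M)).as_rotvec(degrees=True),bot.get_obs()['joint_pos'],bot.get_obs()['clock'],bot.get_obs()['grip_width'])
C=cal('wrist');im=bot.camera('wrist');S=cal('scene');ims=bot.camera('scene')
o=im.copy()
mt=mask('bottle_tray','wrist')
for q,rr,h,x in(('flux_bottle',.023,.094,(.534,.212)),('wax_tin',.021,.03,(.556,.375))):
    mm=mask(q,'wrist')
    print(q,mm.sum())
    if mm.sum():
        ig=np.zeros_like(mm);ig[:2]=ig[-2:]=1;ig[:,:2]=ig[:,-2:]=1
        v=fit([cyl(rr,0,h)] if h<.05 else [cyl(rr,0,.06),cyl(.014,.06,h)],[(C,mm.astype(np.float32),ig)],[*x,0],.01);print(v)
        o[mm]=o[mm]//2+np.array([120,0,0],np.uint8)
# predicted jar
g=json.load(open('g.json'));A=r.as_matrix()@np.array(g['M']).T;b=p-A@np.array(g['p']);print('jar base',b,'axis',A[:,2])
for q in JAR: cv2.polylines(o,[cv2.convexHull(proj(C,q@A.T+b).astype(np.float32)).astype(np.int32)],True,(0,0,255),1)
sc=cv2.resize(ims[120:260,180:300],(329,384),interpolation=3)
cv2.imwrite('pics/w2.png',cv2.resize(np.hstack([o,sc]),(800,365)))
```

```text
[-1.40320802  1.16242808 -3.38546631] [ 0.068412   -0.00382857  0.12830125] [ 0.83240439  0.28703942 -0.80885825 -0.22879866 -0.56886461  0.5641264 ] 6.7 0.0397058394161413
flux_bottle 11622
(array([0.54214656, 0.20569321, 0.18237645]), np.float64(0.07255636155605316))
wax_tin 3322
(array([0.56285639, 0.37643174, 0.07504752]), np.float64(0.03305613994598389))
jar base [0.48359691 0.30111434 0.06661495] axis [1.70923649e-05 9.51529450e-04 9.99999547e-01]
```

View pics/w2.png

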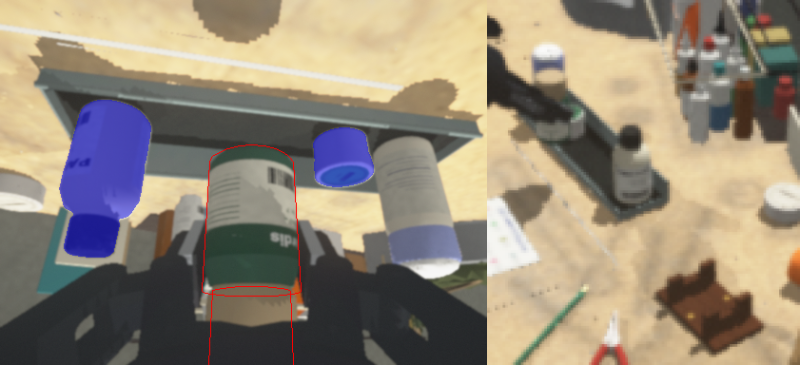

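The jar is held as predicted (red outline matches at 250,220). The tin (343,157) and flux bottle (107,180) bound the gap. The target base is (0.546, 0.294).

Run:
```python
from h import *
s=plan(*final([.546,.294,.05],.05),0,20);plan(*final([.546,.294,.009],.05),0,12,start=s)
```

```text
[[0,-5.7,-2,14.6,-0,0,-0],[0,-5.8,-2,14.5,-0.1,0,-0],[0,-5.7,-2,14.6,0,0.1,-0],[0,-5.8,-2,14.5,-0,-0,-0]]
[[0,7.9,0,6.6,-0,-0,-0],[0,7.8,0,6.6,-0,-0,-0],[0,7.9,0,6.6,-0,-0,-0],[0,7.8,0,6.6,-0,-0,-0]]
```

Request:
move_arm(
  deltas=[
    [0,-5.7,-2,14.6,0,0,0],
    [0,-5.8,-2,14.5,0,0,0],
    [0,-5.7,-2,14.6,0,0,0],
    [0,-5.8,-2,14.5,0,0,0],
    [0,7.9,0,6.6,0,0,0],
    [0,7.8,0,6.6,0,0,0],
    [0,7.9,0,6.6,0,0,0],
    [0,7.8,0,6.6,0,0,0],
    [0,0,0,0,0,0,0],
  ],
)

```text
clock: 7.7
eef_pos: [0.5524, 0.2937, 0.0437]
tool_rot: [-0.022, 0.906, 0.01, 0.423]
ft_force: [-0.2, -0.2, -1.9]
grip_width: 0.0397
grasp_force: 61.1
```

Run:
```python
from h import *
p,r=cur();g=json.load(open('g.json'));A=r.as_matrix()@np.array(g['M']).T;print(p-A@np.array(g['p']),A[:,2],bot.get_obs()['joint_pos'])
C=cal('wrist');im=bot.camera('wrist');T=bot.camera('top')
cv2.imwrite('pics/w3.png',cv2.resize(np.hstack([im,cv2.resize(T[150:220,95:225],(713,384),interpolation=3)]),(800,250)))
```

```text
[0.54642142 0.29333368 0.00803688] [-0.00137941  0.00119524  0.99999833] [ 0.7147511   0.48887366 -0.76293276 -0.4354935  -0.49457657  0.46573631]
```

View pics/w3.png

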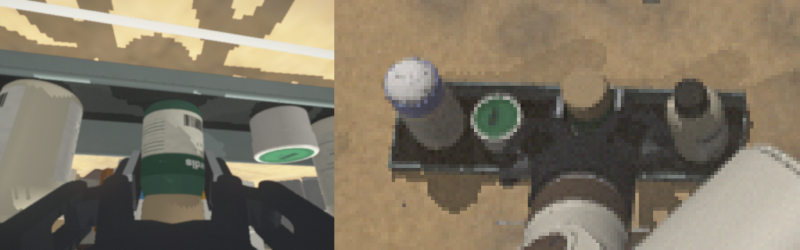

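The jar stands upright, held just above the tray floor in the gap: front lip at (240,75), jar base behind it at (172,100), bottle and tin clear on both sides. Lowering it the last millimetres.

Request:
move_arm(
  deltas=[
    [0,1.5,0,1.3,0,0,0],
    [0,1.2,0,1,0,0,0],
    [0,0,0,0,0,0,0],
  ],
)

```text
clock: 8.05
eef_pos: [0.5529, 0.2947, 0.0432]
tool_rot: [-0.022, 0.904, 0.01, 0.426]
ft_force: [-4.4, -2.1, 7.8]
grip_width: 0.0393
grasp_force: 62.1
```

Request:
move_arm(
  deltas=[
    [0.55,0,0,0,0,0,0],
    [0.68,0,0,0,0,0,0],
    [0.68,0,0,0,0,0,0],
    [0.68,0,0,0,0,0,0],
  ],
)

```text
clock: 8.38
eef_pos: [0.5518, 0.2947, 0.0406]
tool_rot: [-0.023, 0.905, 0.01, 0.424]
ft_force: [-0.4, -0.0, -0.4]
grip_width: 0.0583
grasp_force: 0.0
```

Request:
move_arm(
  deltas=[
    [0.68,0,0,-15,0,0,0],
    [0.68,0,0,-25,0,0,0],
    [0.68,0,0,-35,0,0,0],
    [0.68,0,0,-35,0,0,0],
    [0.68,-10,0,-20,0,0,0],
  ],
)

```text
clock: 8.8
eef_pos: [0.4552, 0.2885, 0.1305]
tool_rot: [-0.025, 0.906, 0.009, 0.422]
ft_force: [-0.3, -0.1, -0.7]
grip_width: 0.0578
grasp_force: 0.0
```

Run:
```python
from h import *
print(bot.get_obs()['joint_pos'])
C=cal('wrist');im=bot.camera('wrist');o=im.copy();N=np.zeros((384,512),bool)
for q,x,parts in(('patina_jar',(.546,.294),JAR),('flux_bottle',(.538,.206),[cyl(.023,0,.06),cyl(.014,.06,.094)]),('wax_tin',(.558,.376),[cyl(.021,0,.03)])):
    mm=mask(q,'wrist');ig=N.copy();ig[250:]=1
    if mm.sum():print(q,mm.sum(),fit([a+[0,0,.004] for a in parts],[(C,mm.astype(np.float32),ig)],[*x,0],.01))
T=bot.camera('top')
cv2.imwrite('pics/w4.png',cv2.resize(np.hstack([im,cv2.resize(T[130:250,90:420],(800,384),interpolation=3)]),(800,234)))
```

```text
[ 0.88016658  0.1666115  -0.84365698 -0.11448725 -0.6011716   0.60929275]
patina_jar 5376 (array([ 0.55077546,  0.29414533, -0.03554919]), np.float64(0.070556640625))
flux_bottle 7313 (array([ 0.53744423,  0.20841224, -0.00859404]), np.float64(0.05024442821741104))
wax_tin 2376 (array([0.55671169, 0.37408951, 0.03586492]), np.float64(0.06470959633588791))
```

View pics/w4.png

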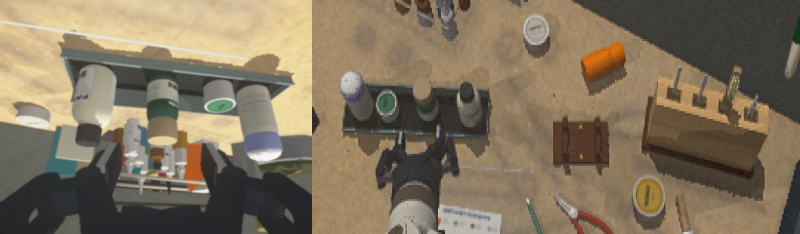

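The jar is standing upright in the tray gap (wrist 162,105; top 424,100), its neighbours unmoved, and the rest is now empty. Next, the brush at (734,90) in the top crop, third well.

```bash
cat >> h.py <<'E'
c12,s12=np.cos(np.radians(12)),np.sin(np.radians(12))
TILT=np.array([[c12,0,s12],[0,1,0],[-s12,0,c12]]) # cols: back dir, y, up-along-tool (block frame)
BR=[box(-.0055,.0055,-.008,.008,0,.08)@TILT.T,box(-.016,-.005,-.006,.006,.045,.078)@TILT.T]
BT=np.array([.468,-.259,.1087]);BY=-.331
def brushpose(back,xb=.016,phi=25,grip=.011):
    "xb: height of grip above block top along the brush"
    M=R.from_euler('z',BY).as_matrix();up=M@TILT[:,2];fw=M@TILT[:,0];t=np.radians(phi)
    d=np.cos(t)*fw-np.sin(t)*up;return BT+xb*up+d*(grip-back),tool(d,M@[0,1,0])
E
python3 - <<'E'
from h import *
import pickle
m=pickle.load(open('m.pkl','rb'));obs=[]
for c in("scene","top"):
    mm=m[c]['brush'];ig=np.zeros_like(mm);v,u=np.nonzero(mm);print(c,mm.sum(),u.min(),u.max(),v.min(),v.max())
    obs.append((cal(c),mm.astype(np.float32),ig))
print(fit([a+[0,0,.1087] for a in BR],obs,[.468,-.259,-.331],.01))
for i in(0,1):print(fit([a+[0,0,.1087] for a in BR],obs[i:i+1],[.468,-.259,-.331],.01))
P,M=brushpose(.13,.03)
p,r=cur();s=plan(np.array([.36,.08,.22]),tool([np.cos(-.05)*.79,np.sin(-.05)*.79,-.61],[.05,1,0]),.68);print();plan(P,M,.68,start=s)
E
```

```text
scene 343 338 358 239 273
top 186 365 380 164 188
(array([ 0.46721766, -0.27022535, -0.2701841 ]), np.float64(0.4828893542289734))
(array([ 0.46274515, -0.27346202, -0.14551276]), np.float64(0.20991253852844238))
(array([ 0.46521756, -0.26870014, -0.21371403]), np.float64(0.21740591526031494))
[[0.68,0.3,-29.3,-20.1,0.6,-0.3,0.5],[0.68,-0.1,-29.5,-19.8,0.7,-0.3,0.5],[0.68,-0.4,-29.7,-19.4,0.6,-0.3,0.6],[0.68,-0.9,-29.9,-19.1,0.7,-0.3,0.5],[0.68,-1.2,-30.2,-18.7,0.6,-0.4,0.5],[0.68,-1.6,-30.3,-18.4,0.6,-0.3,0.5],[0.68,-2,-30.5,-18.1,0.7,-0.3,0.5]]

[[0.68,-1.8,-34.3,4.2,1.4,-0.1,1.1],[0.68,-2.4,-34.1,5,1.4,-0,1.1],[0.68,-3,-34,5.9,1.5,-0.1,1.1],[0.68,-3.7,-33.7,6.7,1.4,-0.1,1.1],[0.68,-4.3,-33.5,7.6,1.4,-0.1,1],[0.68,-4.9,-33.2,8.4,1.4,-0,1.1],[0.68,-5.6,-32.8,9.2,1.4,-0.1,1.1],[0.68,-6.1,-32.6,10.1,1.5,-0.1,1.1],[0.68,-6.7,-32.1,10.8,1.4,-0,1.1]]
```

Request:
move_arm(
  deltas=[
    [0.68,0.3,-29.3,-20.1,0.6,-0.3,0.5],
    [0.68,-0.1,-29.5,-19.8,0.7,-0.3,0.5],
    [0.68,-0.4,-29.7,-19.4,0.6,-0.3,0.6],
    [0.68,-0.9,-29.9,-19.1,0.7,-0.3,0.5],
    [0.68,-1.2,-30.2,-18.7,0.6,-0.4,0.5],
    [0.68,-1.6,-30.3,-18.4,0.6,-0.3,0.5],
    [0.68,-2,-30.5,-18.1,0.7,-0.3,0.5],
  ],
)

```text
clock: 9.63
eef_pos: [0.3586, 0.0784, 0.2187]
tool_rot: [0.022, 0.898, -0.013, 0.439]
ft_force: [1.7, -0.9, 0.7]
grip_width: 0.0582
grasp_force: 0.0
```

Request:
move_arm(
  deltas=[
    [0.68,-1.8,-34.3,4.2,1.4,-0.1,1.1],
    [0.68,-2.4,-34.1,5,1.4,0,1.1],
    [0.68,-3,-34,5.9,1.5,-0.1,1.1],
    [0.68,-3.7,-33.7,6.7,1.4,-0.1,1.1],
    [0.68,-4.3,-33.5,7.6,1.4,-0.1,1],
    [0.68,-4.9,-33.2,8.4,1.4,0,1.1],
    [0.68,-5.6,-32.8,9.2,1.4,-0.1,1.1],
    [0.68,-6.1,-32.6,10.1,1.5,-0.1,1.1],
    [0.68,-6.7,-32.1,10.8,1.4,0,1.1],
    [0.68,0,0,0,0,0,0],
  ],
)

```text
clock: 10.47
eef_pos: [0.3875, -0.217, 0.2214]
tool_rot: [0.147, 0.887, -0.075, 0.432]
ft_force: [-0.4, 0.0, 0.6]
grip_width: 0.0582
grasp_force: 0.0
```

Run:
```python
from h import *
p,r=cur();P,M=brushpose(.13,.03);print(1e3*(p-P),bot.get_obs()['joint_pos'])
C=cal('wrist');im=bot.camera('wrist');o=im.copy();N=np.zeros((384,512),bool)
S=cal('scene');bot.camera('scene')
mm=mask('brush','wrist');mb=mask('tool_block','wrist');ms=mask('brush','scene');print(mm.sum(),mb.sum(),ms.sum())
np.savez('b.npz',mm=mm,mb=mb,ms=ms,K=C[0],p=C[1],M=C[2])
obs=[(C,mm.astype(np.float32),N)]
v=fit([a+[0,0,.1087] for a in BR],obs,[.465,-.268,-.33],.01);print(v)
for q in place([a+[0,0,.1087] for a in BR],*v[0]): cv2.polylines(o,[cv2.convexHull(proj(C,q).astype(np.float32)).astype(np.int32)],True,(0,0,255),1)
cv2.imwrite('pics/w5raw.png',im)
cv2.imwrite('pics/w5.png',cv2.resize(o[:260],(800,406)))
```

```text
[ 3.49192633 13.09922849 11.69220308] [-0.69773945 -0.35753093 -1.02052673  0.03294797  0.2834879  -0.23682825]
2096 40164 287
(array([ 0.4642259 , -0.26998422, -0.27236948]), np.float64(0.15985806286334991))
```

View pics/w5.png

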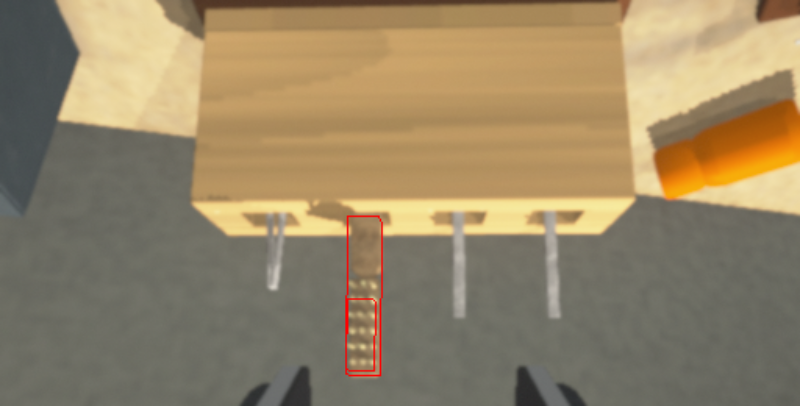

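Seen upside down: tweezers (273,250), brush (365,290) with bristles towards us and upper end low in the picture, files (459,270) and (552,270). Block top corners: (192,200), (634,198), (229,236), (607,235).

Run:
```python
from h import *
d=np.load('b.npz');C=(d['K'],d['p'],d['M']);k=1.5625
q=[ray(C,(u/k,v/k),z) for u,v,z in((192,200,.115),(634,198,.115),(229,236,.1046),(607,235,.1046))]
for a in q:print(a)
# block model fit to corners
L=[(-.0245,-.104,.115-.1098),(-.0245,.104,.115-.1098),(.0245,-.104,-.0052),(.0245,.104,-.0052)]
px=np.array([(192,200),(634,198),(229,236),(607,235)])/k
f=lambda v:(proj(C,np.array(L)@R.from_euler('z',v[2]).as_matrix().T+[v[0],v[1],.1098])-px).ravel()
s=least_squares(f,[.47,-.25,-.33]);print('block_top',s.x,s.fun)
M=R.from_euler('z',s.x[2]).as_matrix();bt=np.array([s.x[0],s.x[1],.1098])+M@(np.array([0,-.024,0])+.0055*TILT[:,0]);print('brush at top plane',bt)
mm=d['mm'];v,u=np.nonzero(mm)
# brush centre columns at base & tip
for z,row in((.0,(225/k)),(.08,370/k)):
    cols=u[np.abs(v-row)<4];print(row,cols.min(),cols.max(),proj(C,bt+M@TILT[:,2]*z))
```

```text
[ 0.41295611 -0.33559923  0.115     ]
[ 0.47639406 -0.14021423  0.115     ]
[ 0.46166308 -0.3530994   0.1046    ]
[ 0.52766533 -0.15075956  0.1046    ]
block_top [ 0.46907537 -0.24514432 -0.30829564] [-0.20651161  1.17879643  2.32650511  0.26844154  0.78951023 -0.68702803
 -3.32745367 -1.53172012]
brush at top plane [ 0.46691909 -0.2696452   0.10865649]
144.0 223 242 [[235.57486736 142.32794897]]
236.8 223 243 [[233.83137131 240.90519952]]
```

```bash
sed -i 's/^BT=.*/BT=np.array([.466,-.271,.1087]);BY=-.31/' h.py
python3 - <<'E'
from h import *
s=plan(*brushpose(.07,.024,25,.004),.45,25);print();plan(*brushpose(0,.022,25,.004),.45,18,start=s)
E
```

```text
[[0.45,2.5,-8.7,16.6,-0.1,-0.3,-0],[0.45,2.6,-8.7,16.6,-0.1,-0.2,-0],[0.45,2.6,-8.7,16.6,-0.1,-0.3,-0],[0.45,2.7,-8.7,16.5,-0.2,-0.2,-0.1]]

[[0.45,0.4,-0,17.7,0,-0,0],[0.45,0.5,-0,17.7,0,-0,0],[0.45,0.4,-0.1,17.8,0,-0,0],[0.45,0.5,0,17.7,0,-0,0]]
```

Request:
move_arm(
  deltas=[
    [0.45,2.5,-8.7,16.6,-0.1,-0.3,0],
    [0.45,2.6,-8.7,16.6,-0.1,-0.2,0],
    [0.45,2.6,-8.7,16.6,-0.1,-0.3,0],
    [0.45,2.7,-8.7,16.5,-0.2,-0.2,-0.1],
    [0.45,0,0,0,0,0,0],
  ],
)

```text
clock: 11.13
eef_pos: [0.4218, -0.2568, 0.1711]
tool_rot: [0.137, 0.885, -0.068, 0.44]
ft_force: [-0.2, -0.5, -0.5]
grip_width: 0.038
grasp_force: 0.0
```

Run:
```python
from h import *
p,r=cur();P,M=brushpose(.07,.024,25,.004);print(1e3*r.inv().apply(P-p),(r.inv()*R.from_matrix(M)).as_rotvec(degrees=True),bot.get_obs()['joint_pos'],bot.get_obs()['grip_width'])
C=cal('wrist');im=bot.camera('wrist');mm=mask('brush','wrist');v,u=np.nonzero(mm);print(mm.sum())
up=R.from_euler('z',BY).as_matrix()@TILT[:,2]
for z in(.01,.03,.06):
    c=proj(C,BT+up*z)[0];k=u[np.abs(v-c[1])<3];print(c,k.min() if len(k) else 0,k.max() if len(k) else 0)
print('tip',proj(C,BT+up*.08),v.min(),v.max(), 'base',proj(C,BT))
plan(*brushpose(0,.022,25,.004),.45,18)
```

```text
[ 0.11271812  0.00696814 -1.53195907] [ 0.09840941 -0.09726254  0.06959094] [-0.75470914 -0.07093826 -1.04096155 -0.27220913  0.35189583 -0.28128299] 0.03799129140674878
3402
[263.97276363 186.88385887] 252 277
[263.96504545 218.64748111] 253 276
[263.95297089 268.33947147] 252 276
tip [[263.94456937 302.91531781]] 165 303 base [[263.97652814 171.3912955 ]]
[[0.45,0.5,-0.2,17.7,0,-0,0],[0.45,0.6,-0.2,17.7,0.1,-0,0],[0.45,0.5,-0.2,17.8,-0,-0,0],[0.45,0.6,-0.2,17.7,0,-0.1,0.1]]
```

Request:
move_arm(
  deltas=[
    [0.45,0.5,0,18,0,0,0],
    [0.45,0.5,0,18,0,0,0],
    [0.45,0.5,0,18,0,0,0],
    [0.45,0.5,0,10,0,0,0],
    [0.45,0,0,6,0,0,0],
    [0.45,0,0,0,0,0,0],
  ],
)

```text
clock: 11.73
eef_pos: [0.4739, -0.2734, 0.1302]
tool_rot: [0.137, 0.884, -0.069, 0.442]
ft_force: [0.7, 0.4, -0.1]
grip_width: 0.038
grasp_force: 0.0
```

Run:
```python
from h import *
p,r=cur();P,M=brushpose(0,.022,25,.004);print(1e3*r.inv().apply(P-p),(r.inv()*R.from_matrix(M)).as_rotvec(degrees=True),bot.get_obs()['joint_pos'],bot.get_obs()['ft_force'])
```

```text
[ 2.2344325  -0.09202767  1.05737384] [0.04188358 0.12231134 0.12348686] [-0.6809559   0.16132816 -1.00375296 -0.48714493  0.29491527 -0.23151966] [ 0.68672513  0.42746575 -0.05859895]
```

Good; close now.

Request:
move_arm(
  deltas=[
    [0.2,1,0,0,0,0,0],
    [0,0,0,0,0,0,0],
    [0,0,0,0,0,0,0],
    [0,0,0,0,0,0,0],
    [0,0,0,0,0,0,0],
    [0,0,0,0,0,0,0],
  ],
)

```text
clock: 12.23
eef_pos: [0.4722, -0.2737, 0.1295]
tool_rot: [0.138, 0.884, -0.069, 0.442]
ft_force: [-5.8, 4.6, 6.6]
grip_width: 0.0144
grasp_force: 60.4
```

```bash
cat >> h.py <<'E'
def upv(): return R.from_euler('z',BY).as_matrix()@TILT[:,2]
E
python3 - <<'E'
from h import *
p,r=cur();print(1e3*r.inv().apply(BT-p),r.inv().apply(upv()),bot.get_obs()['joint_pos'])
# brush frame in tool: x_b=up, z_b=-back ; mid = BT - .006*up
M=R.from_euler('z',BY).as_matrix();B=np.c_[M@TILT[:,2],-M@[0,1,0.]*-1,-M@TILT[:,0]];B[:,1]=np.cross(B[:,2],B[:,0])
json.dump(dict(p=r.inv().apply(BT-.006*upv()-p).tolist(),M=(r.as_matrix().T@B).tolist()),open('b.json','w'))
plan(p+.115*upv(),r.as_matrix(),0,14)
E
```

```text
[20.70739859  0.73340054  7.0820263 ] [-9.07398201e-01 -7.88006867e-04 -4.20271203e-01] [-0.68444122  0.16215796 -1.00762206 -0.4918322   0.29694834 -0.23229416]
[[0,-11.6,-0,-5.4,0,0,0],[0,-11.6,-0,-5.3,0,0,0],[0,-11.6,-0,-5.4,0,0,0],[0,-11.6,-0,-5.4,0,0,0],[0,-11.6,-0.1,-5.4,0,-0,-0],[0,-11.6,0,-5.3,0,-0,-0],[0,-11.6,0,-5.4,0,-0,-0],[0,-11.6,0,-5.4,0,-0,-0],[0,-11.6,0,-5.3,0,-0,-0]]
```

Request:
move_arm(
  deltas=[
    [0,-5.8,0,-2.7,0,0,0],
    [0,-9,0,-4.2,0,0,0],
    [0,-11.6,0,-5.4,0,0,0],
    [0,-11.6,0,-5.4,0,0,0],
    [0,-11.6,0,-5.3,0,0,0],
  ],
)

```text
clock: 12.65
eef_pos: [0.4829, -0.2779, 0.1827]
tool_rot: [0.139, 0.884, -0.07, 0.441]
ft_force: [0.6, -0.2, -0.7]
grip_width: 0.014
grasp_force: 59.3
```

Request:
move_arm(
  deltas=[
    [0,-11.6,0,-5.4,0,0,0],
    [0,-11.6,0,-5.4,0,0,0],
    [0,-11.6,0,-5.3,0,0,0],
    [0,-11.6,0,-5.4,0,0,0],
    [0,-11.6,0,-5.4,0,0,0],
    [0,0,0,0,0,0,0],
  ],
)

```text
clock: 13.15
eef_pos: [0.4974, -0.2831, 0.249]
tool_rot: [0.138, 0.883, -0.071, 0.444]
ft_force: [0.3, -0.7, 0.6]
grip_width: 0.0146
grasp_force: 59.3
```

```bash
cat >> h.py <<'E'
RX=np.array([.4708,-.0047]);RYAW=1.487
def restpose(off,h,rev=0):
    "tool pose putting brush mid at rest x=off, height h above seat; bristles up; brush +x to rest +x (rev=0)"
    b=json.load(open('b.json'));yaw=RYAW+(np.pi if rev else 0);x=np.array([np.cos(RYAW),np.sin(RYAW),0])
    B=R.from_euler('z',yaw).as_matrix();mid=np.array([*RX,.026+.0055+h])+off*x
    M=B@np.array(b['M']).T;return mid-M@np.array(b['p']),M
E
python3 - <<'E'
from h import *
p,r=cur();print(p,bot.get_obs()['joint_pos'],bot.get_obs()['grip_width'])
for rev in(0,1):
    P,M=restpose(0,0,rev);print(rev,P,M[:,2],M[:,1],'grip rest x',(P[:2]-RX)@[np.cos(RYAW),np.sin(RYAW)], np.degrees((r.inv()*R.from_matrix(M)).magnitude()))
# refine rest with top view, unobstructed now?
obs=[]
for c in('top','scene'):
    bot.camera(c);m=mask('brush_rest',c);print(c,m.sum());obs.append((cal(c),m.astype(np.float32),np.zeros_like(m)))
print(fit(REST,obs,[*RX,RYAW],.006),fit(REST,obs[:1],[*RX,RYAW],.006),fit(REST,obs[1:],[*RX,RYAW],.006))
E
```

```text
[ 0.49742089 -0.28307519  0.24895702] [-0.65774678 -0.08567471 -0.78065008 -0.02770696  0.27440624 -0.2146816 ] 0.01462189679253496
0 [0.47383712 0.02290948 0.02922329] [-0.03510298 -0.41880266 -0.90739854] [-9.96556747e-01  8.29130228e-02  2.84233705e-04] grip rest x 0.027766805864867315 122.20515494463513
1 [ 0.46776288 -0.03230948  0.02922329] [ 0.03510298  0.41880266 -0.90739854] [ 9.96556747e-01 -8.29130228e-02  2.84233705e-04] grip rest x -0.02776680586486732 105.31263364305337
top 22
scene 778
(array([ 0.4768, -0.0047,  1.487 ]), np.float64(39.864990234375)) (array([ 0.48504089, -0.00519395,  1.46178727]), np.float64(39.303977966308594)) (array([ 0.46868209, -0.00423015,  1.49541682]), np.float64(0.1013014167547226))
```

```bash
sed -i 's/^RX=.*/RX=np.array([.4700,-.0050]);RYAW=1.490/' h.py
python3 - <<'E'
from h import *
p,r=cur();s=plan(p+[-.01,.02,.055],r.as_matrix(),0,30);print();P,M=restpose(-.019,.08);plan(P,M,0,start=s);print(P)
E
```

```text
[[0,-17.2,8,-22.8,0,0,0],[0,-17.3,8,-22.8,0,0,0]]

[[0,10.9,13.1,2,-1.4,2.9,-5.6],[0,9.5,14,2.9,-1.4,2.8,-5.6],[0,7.9,14.7,3.7,-1.4,2.9,-5.6],[0,6.2,15.4,4.4,-1.4,2.9,-5.5],[0,4.5,15.8,5,-1.4,2.8,-5.6],[0,2.7,15.9,5.6,-1.4,2.9,-5.6],[0,0.8,16.1,6.1,-1.4,2.9,-5.6],[0,-1,15.8,6.5,-1.4,2.8,-5.6],[0,-2.9,15.5,6.7,-1.4,2.9,-5.6],[0,-4.8,14.9,7,-1.4,2.8,-5.6]]
[[0,-6.5,14.3,7,-1.4,2.9,-5.5],[0,-8.2,13.3,7,-1.4,2.9,-5.6],[0,-9.8,12.3,6.8,-1.4,2.8,-5.6],[0,-11.2,11.1,6.6,-1.4,2.9,-5.6],[0,-12.7,9.8,6.3,-1.4,2.9,-5.6],[0,-13.8,8.3,5.8,-1.4,2.8,-5.6],[0,-14.8,6.8,5.3,-1.4,2.9,-5.6],[0,-15.7,5.2,4.6,-1.4,2.9,-5.5],[0,-16.3,3.6,4,-1.4,2.8,-5.6]]
[0.47142082 0.00368045 0.10922329]
```

Run:
```python
from h import *
p,r=cur();s=plan(p+[-.01,.02,.055],r.as_matrix(),0,30);print();P,M=restpose(-.019,.22);s2=plan(P,M,0,start=s);print();b=json.load(open('b.json'))
# tail height along path
for i in range(0,20,2):
    f=i/19;rr=s[1]*R.from_rotvec((s[1].inv()*R.from_matrix(M)).as_rotvec()*f);pp=s[0]+(P-s[0])*f
    t=pp+rr.apply(np.array(b['p'])-.086*np.array(b['M'])[:,0]);print(i,t.round(3),end=' ')
```

```text
[[0,-17.2,8,-22.8,0,0,0],[0,-17.3,8,-22.8,0,0,0]]

[[0,5,13.1,-2.4,-1.4,2.9,-5.6],[0,3.9,13.5,-1.9,-1.4,2.8,-5.6],[0,2.6,13.9,-1.3,-1.4,2.9,-5.6],[0,1.3,14.1,-0.9,-1.4,2.9,-5.5],[0,-0.1,14.2,-0.6,-1.4,2.8,-5.6],[0,-1.4,14.1,-0.2,-1.4,2.9,-5.6],[0,-2.8,14,-0,-1.4,2.9,-5.6],[0,-4.1,13.5,0.2,-1.4,2.8,-5.6],[0,-5.5,13.2,0.2,-1.4,2.9,-5.6],[0,-6.7,12.5,0.3,-1.4,2.8,-5.6]]
[[0,-7.9,11.8,0.2,-1.4,2.9,-5.5],[0,-9,10.9,0,-1.4,2.9,-5.6],[0,-10.1,10.1,-0.1,-1.4,2.8,-5.6],[0,-10.9,9,-0.5,-1.4,2.9,-5.6],[0,-11.8,7.9,-0.8,-1.4,2.9,-5.6],[0,-12.4,6.8,-1.3,-1.4,2.8,-5.6],[0,-12.9,5.6,-1.7,-1.4,2.9,-5.6],[0,-13.4,4.3,-2.3,-1.4,2.9,-5.5],[0,-13.5,3.1,-2.8,-1.4,2.8,-5.6]]

0 [ 0.46  -0.253  0.188] 2 [ 0.444 -0.239  0.187] 4 [ 0.431 -0.228  0.189] 6 [ 0.422 -0.217  0.194] 8 [ 0.417 -0.206  0.201] 10 [ 0.416 -0.194  0.21 ] 12 [ 0.42  -0.181  0.22 ] 14 [ 0.428 -0.164  0.23 ] 16 [ 0.439 -0.145  0.24 ] 18 [ 0.453 -0.122  0.248]
```

Tail stays above 0.187: clear.

Request:
move_arm(
  deltas=[
    [0,-17.2,8,-22.8,0,0,0],
    [0,-17.3,8,-22.8,0,0,0],
    [0,0,0,0,0,0,0],
  ],
)

```text
clock: 13.6
eef_pos: [0.4872, -0.2618, 0.305]
tool_rot: [0.137, 0.882, -0.071, 0.445]
ft_force: [0.9, -0.6, 0.6]
grip_width: 0.0144
grasp_force: 59.3
```

Request:
move_arm(
  deltas=[
    [0,5,13.1,-2.4,-1.4,2.9,-5.6],
    [0,3.9,13.5,-1.9,-1.4,2.8,-5.6],
    [0,2.6,13.9,-1.3,-1.4,2.9,-5.6],
    [0,1.3,14.1,-0.9,-1.4,2.9,-5.5],
    [0,-0.1,14.2,-0.6,-1.4,2.8,-5.6],
    [0,-1.4,14.1,-0.2,-1.4,2.9,-5.6],
    [0,-2.8,14,0,-1.4,2.9,-5.6],
    [0,-4.1,13.5,0.2,-1.4,2.8,-5.6],
    [0,-5.5,13.2,0.2,-1.4,2.9,-5.6],
    [0,-6.7,12.5,0.3,-1.4,2.8,-5.6],
  ],
)

```text
clock: 14.43
eef_pos: [0.4783, -0.1217, 0.2724]
tool_rot: [-0.329, 0.924, -0.128, 0.146]
ft_force: [-0.0, 0.3, -1.1]
grip_width: 0.0143
grasp_force: 59.4
```

Request:
move_arm(
  deltas=[
    [0,-7.9,11.8,0.2,-1.4,2.9,-5.5],
    [0,-9,10.9,0,-1.4,2.9,-5.6],
    [0,-10.1,10.1,-0.1,-1.4,2.8,-5.6],
    [0,-10.9,9,-0.5,-1.4,2.9,-5.6],
    [0,-11.8,7.9,-0.8,-1.4,2.9,-5.6],
    [0,-12.4,6.8,-1.3,-1.4,2.8,-5.6],
    [0,-12.9,5.6,-1.7,-1.4,2.9,-5.6],
    [0,-13.4,4.3,-2.3,-1.4,2.9,-5.5],
    [0,-13.5,3.1,-2.8,-1.4,2.8,-5.6],
    [0,0,0,0,0,0,0],
  ],
)

```text
clock: 15.27
eef_pos: [0.4723, 0.0062, 0.2465]
tool_rot: [-0.665, 0.715, -0.145, -0.161]
ft_force: [-0.4, -0.0, -1.0]
grip_width: 0.0147
grasp_force: 59.4
```

Run:
```python
from h import *
print(bot.get_obs()['joint_pos'])
P,M=restpose(-.019,.05);plan(P,M,0,30)
```

```text
[ 0.26386081  0.28341167  0.0051842   1.45135705 -0.40785086 -1.20159664]
[[0,-11.4,-0.1,25.5,0,-0,0.1],[0,-11.4,0,25.4,0.1,-0,0.1],[0,-11.4,0,25.5,-0,-0.1,0],[0,-11.3,0.1,25.5,0,0,0.1],[0,-11.4,-0,25.4,0,-0,0.1],[0,-11.3,0.1,25.5,0.1,-0,0.1]]
```

Request:
move_arm(
  deltas=[
    [0,-11.4,0,25.5,0,0,0.1],
    [0,-11.4,0,25.4,0,0,0.1],
    [0,-11.4,0,25.5,0,0,0],
    [0,-11.3,0,25.5,0,0,0.1],
    [0,-11.4,0,25.4,0,0,0],
    [0,-11.3,0,25.5,0,0,0.1],
    [0,0,0,0,0,0,0],
  ],
)

```text
clock: 15.85
eef_pos: [0.4681, -0.0006, 0.0777]
tool_rot: [-0.66, 0.72, -0.144, -0.161]
ft_force: [-0.4, 0.5, -0.5]
grip_width: 0.0145
grasp_force: 59.3
```

Run:
```python
from h import *
C=cal('wrist');p,r=cur();im=bot.camera('wrist');o=im.copy()
b=json.load(open('b.json'));B=r.as_matrix()@np.array(b['M']);mid=p+r.apply(b['p']);print('mid',mid,'axes',B[:,0],B[:,2])
pr=box(-.086,.086,-.008,.008,-.0055,.0055)@B.T+mid
m=mask('brush','wrist');mr=mask('brush_rest','wrist');print(m.sum(),mr.sum())
v,u=np.nonzero(m)
if len(u): print('brush mask',cv2.minAreaRect(np.c_[u,v].astype(np.float32)))
q=place(REST,*RX,RYAW)
print('rest fit',fit(REST,[(C,mr.astype(np.float32),m|(np.arange(384)[:,None]>230))],[*RX,RYAW],.006))
for k,c in [(pr,(0,0,255))]+[(a,(255,0,0)) for a in q]: cv2.polylines(o,[cv2.convexHull(proj(C,k).astype(np.float32)).astype(np.int32)],True,c,1)
s=bot.camera('scene')
cv2.imwrite('pics/w6.png',cv2.resize(np.hstack([o,cv2.resize(s[195:275,220:300],(384,384),interpolation=3)]),(800,343)))
```

```text
mid [ 0.46488388 -0.02821749  0.08000791] axes [ 0.08879757  0.99604602 -0.0027057 ] [0.00495575 0.0022746  0.99998513]
12040 4931
brush mask ((264.22369384765625, 174.4880828857422), (39.287010192871094, 337.03778076171875), 0.2083473950624466)
rest fit (array([ 0.469761  , -0.0057132 ,  1.48579274]), np.float64(0.03028036840260029))
```

View pics/w6.png

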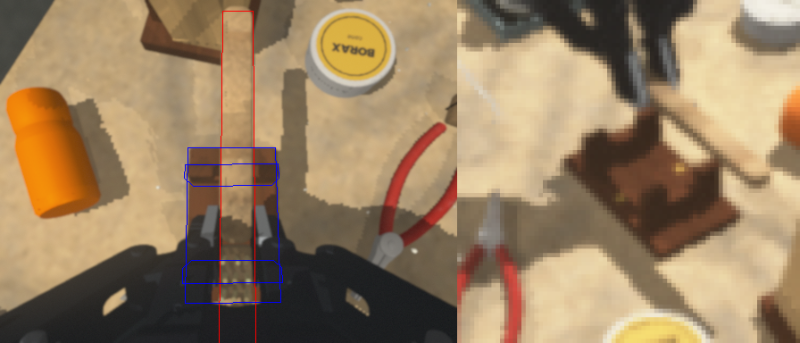

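The held brush (red outline, 237,170) lies parallel over the rest, bristles up. The refined rest pose (0.4698, -0.0057, 1.486) calls for a 3 mm sideways shift.

```bash
sed -i 's/^RX=.*/RX=np.array([.4698,-.0057]);RYAW=1.4858/' h.py
python3 - <<'E'
from h import *
s=plan(*restpose(-.019,.022),0,14);print();plan(*restpose(-.019,.002),0,7,start=s)
E
```

```text
[[0,-5.3,0.9,9.7,-0.1,0,-0.1],[0,-5.2,0.8,9.7,-0.1,0,-0.1],[0,-5.3,0.9,9.8,-0.1,0,-0.1]]

[[0,-2.8,-0,6,-0,0,-0],[0,-2.8,-0,6.1,-0,0,-0],[0,-2.8,-0,6,-0,0,-0]]
```

Run:
```python
from h import *
p,r=cur();b=json.load(open('b.json'));print(p,p+r.apply(b['p']),r.as_matrix()[:,1]);P,M=restpose(-.019,.022);print(P,P+M@np.array(b['p']),M[:,1],b['p'],bot.get_obs()['joint_pos'])
```

```text
[0.47349352 0.00069146 0.08432756] [ 0.47032977 -0.02690428  0.08659832] [-0.99619368  0.08687388 -0.00714725]
[0.47125727 0.00297441 0.05122329] [ 0.46818701 -0.02463141  0.0535    ] [-9.96456534e-01  8.41088309e-02  2.84233705e-04] [0.026151787799037114, 0.0007381285783987025, 0.009603653515911463] [ 0.25273165  0.42217664 -0.2514644   1.04369111 -0.40977267 -1.19900144]
```

Request:
move_arm(
  deltas=[
    [0,-5.3,0.9,9.7,-0.1,0,-0.1],
    [0,-5.2,0.8,9.7,-0.1,0,-0.1],
    [0,-5.3,0.9,9.8,-0.1,0,-0.1],
    [0,0,0,0,0,0,0],
    [0,0,0,0,0,0,0],
    [0,0,0,0,0,0,0],
  ],
)

```text
clock: 16.55
eef_pos: [0.4701, 0.0031, 0.0498]
tool_rot: [-0.661, 0.719, -0.145, -0.16]
ft_force: [0.0, 0.2, -0.4]
grip_width: 0.0145
grasp_force: 59.3
```

Run:
```python
from h import *
p,r=cur();b=json.load(open('b.json'));P,M=restpose(-.019,.022);print(1e3*(P-p),bot.get_obs()['joint_vel'].round(3))
plan(*restpose(-.019,.002),0,7)
```

```text
[ 1.18421836 -0.07836593  1.45612993] [ 0.    -0.008  0.01   0.    -0.001 -0.001]
[[0,-2.6,-0.4,5.6,0,-0,0],[0,-2.6,-0.4,5.6,0.1,-0,0.1],[0,-2.6,-0.4,5.6,0,-0,-0]]
```

Request:
move_arm(
  deltas=[
    [0,-2.6,-0.4,5.6,0,0,0],
    [0,-2.6,-0.4,5.6,0,0,0],
    [0,-2.4,-0.4,5,0,0,0],
    [0,0,0,0,0,0,0],
    [0,0,0,0,0,0,0],
  ],
)

```text
clock: 16.97
eef_pos: [0.4715, 0.0031, 0.0318]
tool_rot: [-0.661, 0.719, -0.145, -0.159]
ft_force: [1.5, 0.6, -0.4]
grip_width: 0.0145
grasp_force: 59.4
```

Request:
move_arm(
  deltas=[
    [0,-0.5,0,1.2,0,0,0],
    [0,-0.5,0,1.2,0,0,0],
    [0,0,0,0,0,0,0],
    [0,0,0,0,0,0,0],
  ],
)

```text
clock: 17.3
eef_pos: [0.4716, 0.0029, 0.0311]
tool_rot: [-0.661, 0.718, -0.146, -0.159]
ft_force: [-3.6, 2.5, 13.9]
grip_width: 0.0143
grasp_force: 61.2
```

Request:
move_arm(
  deltas=[
    [0.3,0,0,0,0,0,0],
    [0.35,-0.5,0,-1.2,0,0,0],
    [0.35,0,0,0,0,0,0],
    [0.35,0,0,0,0,0,0],
  ],
)

```text
clock: 17.63
eef_pos: [0.4712, 0.0039, 0.03]
tool_rot: [-0.661, 0.719, -0.145, -0.159]
ft_force: [0.5, -0.6, 0.2]
grip_width: 0.0298
grasp_force: 0.0
```

Run:
```python
from h import *
p,r=cur();x=np.array([np.cos(RYAW),np.sin(RYAW),0]);print('rest coords of TCP',(p[:2]-RX)@x[:2],(p[:2]-RX)@[-x[1],x[0]],p[2],bot.get_obs()['ft_force'],bot.get_obs()['grip_width']);print(r.inv().apply(x)*17)
C=cal('wrist');im=bot.camera('wrist')
m=mask('brush','wrist');v,u=np.nonzero(m);print(m.sum(),v.min())
t=ray(C,(np.median(u[v<v.min()+4]),v.min()),.0315);print('tail end rest coords',(t[:2]-RX)@x[:2],(t[:2]-RX)@[-x[1],x[0]])
cv2.imwrite('pics/w7.png',im)
```

```text
rest coords of TCP 0.00964075401796845 -0.0006320670469457001 0.030000532378300568 [ 0.49011717 -0.58175806  0.1704049 ] 0.02979437705707461
[-15.42130126  -0.0198523   -7.15423465]
11525 14
tail end rest coords -0.10825627752641334 -0.0029684647937827163
```

View pics/w7.png

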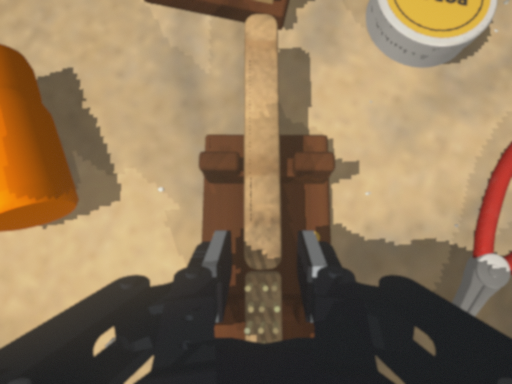

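The brush lies in both notches, bristles up (264,300), tail at (262,14). It sits about 20 mm off centre, so I regrip nearer the tail and slide it along the notches.

Request:
move_arm(
  deltas=[
    [0.35,5.1,0,2.4,0,0,0],
    [0.35,5.1,0,2.4,0,0,0],
    [0.35,5.2,0,2.4,0,0,0],
    [0.35,0,0,0,0,0,0],
    [0.1,0,0,0,0,0,0],
    [0,0,0,0,0,0,0],
    [0,0,0,0,0,0,0],
    [0,0,0,0,0,0,0],
  ],
)

```text
clock: 18.4
eef_pos: [0.4701, -0.0132, 0.0305]
tool_rot: [-0.661, 0.719, -0.145, -0.159]
ft_force: [0.7, -1.7, 2.1]
grip_width: 0.0142
grasp_force: 58.9
```

Request:
move_arm(
  deltas=[
    [0,-4,0,-2.1,0,0,0],
    [0,-4,0,-1.9,0,0,0],
    [0,-4.2,0,-1.9,0,0,0],
    [0,-4.2,0,-1.9,0,0,0],
    [0,0,0,0,0,0,0],
    [0,0,0,0,0,0,0],
  ],
)

```text
clock: 18.9
eef_pos: [0.4719, 0.0061, 0.0305]
tool_rot: [-0.662, 0.718, -0.145, -0.159]
ft_force: [-0.1, 1.5, 2.0]
grip_width: 0.0141
grasp_force: 59.0
```

Moved 19 mm. Release and retreat along the tool axis.

Request:
move_arm(
  deltas=[
    [0.3,0,0,0,0,0,0],
    [0.4,0,0,0,0,0,0],
    [0.4,0,0,0,0,0,0],
    [0.4,0,0,0,0,0,0],
    [0.4,0,0,-10,0,0,0],
    [0.4,0,0,-20,0,0,0],
    [0.4,0,0,-35,0,0,0],
    [0.4,0,0,-35,0,0,0],
    [0.4,0,0,-35,0,0,0],
    [0.4,0,0,0,0,0,0],
  ],
)

```text
clock: 19.73
eef_pos: [0.4805, 0.0645, 0.1587]
tool_rot: [-0.661, 0.719, -0.147, -0.154]
ft_force: [1.2, 0.1, 0.1]
grip_width: 0.0342
grasp_force: 0.0
```

Run:
```python
from h import *
x=np.array([np.cos(RYAW),np.sin(RYAW)])
bot.camera('wrist');C=cal('wrist');im=bot.camera('wrist');s=bot.camera('scene')
m=mask('brush','wrist');v,u=np.nonzero(m);print(m.sum(),v.min())
t=ray(C,(np.median(u[v<v.min()+4]),v.min()),.0315);print('tail end',(t[:2]-RX)@x,(t[:2]-RX)@[-x[1],x[0]])
cv2.imwrite('pics/w8.png',np.hstack([cv2.resize(im,(400,300)),cv2.resize(s[125:290,180:400],(400,300),interpolation=3)]))
```

```text
3703 72
tail end -0.0877252909027184 -0.002264862712093924
```

View pics/w8.png

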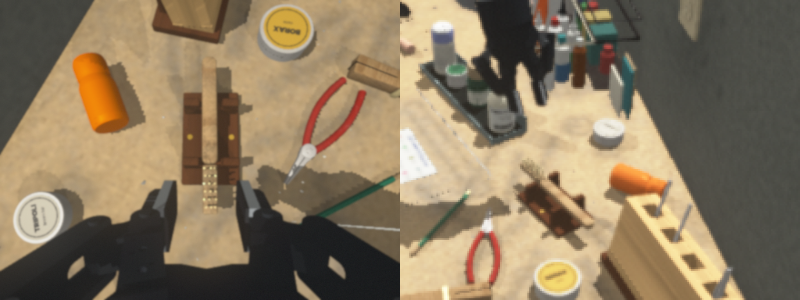

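The brush lies centred in both notches with bristles up (210,130). The jar stands in the tray, the files and tweezers are in place and the gripper is clear.

```bash
python3 -c "
from workcell import bot
print(bot.job_done())"
```

```text
the job is handed in; nothing more can be done
None
```

The job is handed in at about 20 s on the robot's clock: the patina jar stands upright in the tray gap with its neighbours unmoved, and the brush lies lengthwise in both notches of the rest, bristles up. No verdict came back.

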